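# Unpin the sprung lid of a curing box and hold it open

## Robot

A 6-joint arm with a two-finger parallel gripper is mounted at the origin on a cart in front of the work surface, level with it; the furniture and walls round the work are solid. World frame = base frame: x ahead of the robot, y to its left, z up, the work surface at z = 0. Lengths are in mm, angles in rad, forces in N, time in s.
With the tool pointing down it reaches from about 400 to 925 mm from the base axis. Payload 12.5 kg.
Tool frame: the origin (TCP) lies between the finger pads; the fingertips stand 19 mm ahead of it and the grasp point (between the pads) is the TCP (env.tips_ahead is the distance from the TCP to the fingertips, in mm); z points along the fingers, y is the line along which they close (so a half turn about z gives the same grasp; the last joint's range is limited). The gripper opens to 95 mm and grips with 3 to 60 N. Pads are 20 mm wide; open, the fingers measure 119 mm over their backs; the gripper's body (75 mm by 180 mm) begins 59 mm behind the grasp point.
Start: joints at [1.221, 0.491, 1.559, -0, 1.092, -0.106], TCP at [150.851, 606.538, 233.661] pointing down, gripper open.
Joint ranges: [-3.1, 3.1], [-0.84, 2.19], [0.05, 2.79], [-1.13, 4.28], [0.06, 2.93], [-2.69, 2.69]. Speed limits (rad/s): [2.22, 2.22, 2.79, 3.14, 3.14, 3.14].

## Interface

Orientations are given as [roll, pitch, yaw] about the fixed x, y, z axes, in that order (R = Rz(yaw) Ry(pitch) Rx(roll)).
In Python, from cell import env gives the robot as it stands.
- The arm moves only by the shell command python3 -m crank 'ROWS'. ROWS is JSON, a list of rows, each a list of 5 numbers: the shift along the tool's x, y, z in mm, then the turn about the tool's z in degrees, then the finger opening in mm, from 0 to 95.1. In form: [[dx, dy, dz, yaw, grip], ...]. A call has 1 to 10 rows; each row is the pose to reach, as a shift and turn from the pose commanded when the call began, along the tool's axes at that moment; what a row does not reach only later rows make up. A row lasts 1/12 s, in which the tool goes at most 41.7 mm and 7.16 degrees, less where a joint would pass 70% of its speed; a pose out of reach is approached as far as the arm can. A call with a gripper value outside its range is refused whole. The fingers move at their own pace and stop on an object; the grip force is fixed at half the most. Time passes only in rows, so rows that repeat a pose let the fingers close. It gives the time, the measured TCP pose, the force, the opening and the grip force at its end, in the units of the state.
- env.state(): the state, without advancing time (a new reading comes with each control period).
- env.read_camera(name): name is "side" or "top" or "wrist"; returns a dict with "img" (480x640x3 uint8, blue, green, red), "K" (3x3 intrinsics, pixels), "pose" (4x4, takes a point from camera to world coordinates). Camera axes: x right, y down, z forward; pixel columns grow to the right and rows downward; lengths in mm; the calibration is good to about 2 mm. A picture is of the moment at which its call begins. There is no depth.
- env.job_done(): hands the job in; it is judged then, once.
The state is a dict: "t": time; "joints": joint angles; "qvel": joint speeds; "tau": joint torques, N m; "eef_pos": TCP position; "tcp_rot": TCP orientation; "ft_force": force on the tool from outside, world axes, zero at the start; "moment": the same for the moment, N m; "opening": opening from 0.0 (shut) to 1.0 (fully open); "grip_force": force on a finger pad.
Only numpy, scipy, OpenCV 4.12 (cv2) and the standard library are available. Lean on these libraries where they do the work, as an engineer would, in place of code of your own. Each camera call takes 0.05 s, during which the arm holds its last target. There are 200 camera calls.

## Task

Pull the red-headed locking pin out of its bracket on the grey curing box while the lid stays shut, and put the pin inside the black tray. Then raise the yellow-framed clear lid to 60 degrees from shut and finish while still holding it there, because its spring would shut it. Leave the jar, the roll of tape and the cup where they are.

Things in the scene. Friction and masses are not known exactly. Their poses are not given: they have to be found in the camera images.
- cure_box: grey box fixed to the bench, 100 (x) x 160 (y) x 70 mm high, on a 4 mm foot flange 124 x 184 mm. Origin: centre of its underside on the bench. Its x axis points from the handle side (near the robot) to the hinge side, y to the left, z up
- bracket (a point): centre of the bore mouth of the pin's bracket on the box's front right (box frame x -70, y -76, z 83 mm). Two aluminium ears 28 mm deep (x) span y -76 to -60 and -43 to -33 mm in the box frame, up to z 102 mm; a brass cap on the first reaches 110 mm. The pin lies along the box's y in their bores and blocks a tongue of the lid below it
- lid (a joint): lid angle (rad): 0 shut, grows as the front edge rises, 1.047 is 60 degrees, stop at 1.9. A spring shuts it with 0.4 to 0.5 N m, its weight (0.15 kg) adds to that: 3 to 5 N upwards at the handle hold it. Lid 6 mm thick, yellow frame round a clear pane, its mid-plane level at 73 mm above the bench when shut
- lid_hinge (a point): point on the lid's hinge axis, at the back of the box (box frame x = +50, y = 0, z = 73 mm). The axis runs along the box's y
- lid_handle (a point): middle of the black D-handle: round bar, 10 mm diameter, along the box's y, 76 mm free between its side stems, 150 mm in front of the hinge axis and level with it when shut (box frame x -100, y 25, z 73 mm); 43 mm free between bar and lid edge; below it only the bench. Turns with the lid
- pin_grip (a point): centre of the pin's red head, 18 (pin x) x 16 (y, along the pin) x 32 mm (z); the 10 mm steel shank runs from it along the pin's +y. Seated, its axes are the box's, with 34 mm of bare shank between head and bracket. It pulls out along the box's -y: 8 to 13 N to leave its spring detent, then less; clear after 50 mm; its head sags 2 mm. 0.05 kg
- pin_mid (a point): middle of the pin's shank, 45 mm from the head's centre along the pin's +y
- pin_tip (a point): tip of the pin's shank, 90 mm from the head's centre along the pin's +y
- pin_tray: loose black open tray, 85 (x) x 115 (y) mm, 20 mm high, thin walls and floor (about 2 mm). Origin: centre of its underside; 0.2 kg
- flux_jar: bystander: jar with black cap, 49 mm diameter, 50 mm high. Origin: centre of its underside
- masking_roll: bystander: roll of masking tape lying flat, 94 mm diameter, 18 mm high. Origin: centre of its underside
- white_cup: bystander: white cup, 64 mm diameter, 60 mm high. Origin: centre of its underside

How it is judged:
By the outcome, as a careful person would: the job done as asked, in the order asked, and still so for the second after the job is handed in, while the arm keeps its last pose, push and grip.
It also fails if it takes over 61 s, if anything falls off the work surface, if the arm or the gripper's body presses on something with over 40 N, if the wrist force passes 120 N, or if a joint passes its speed limit or range.

## Working session

There is one attempt and no reset: what is moved stays moved. The work goes in short steps, Python scripts to look and compute and a shell command to move; the robot and the scene stay as the last step left them, time stands still between calls to the robot, and variables do not carry over. Pictures are saved under pics/ and viewed, at most 10 in all, crops included, and the job is handed in when it is done.

```bash
ls; mkdir -p pics; python3 - <<'E'
from cell import env
import cv2,numpy as np,pickle
s=env.state();print({k:np.round(v,3).tolist() for k,v in s.items()})
d={}
for n in("top","side","wrist"):
    c=env.read_camera(n);d[n]=c;cv2.imwrite(f"pics/{n}0.png",c["img"]);print(n,np.round(c["K"],1).tolist(),np.round(c["pose"],3).tolist())
pickle.dump(d,open("c0.pkl","wb"))
E
```

```text
pics
{'t': 0.0, 'joints': [1.221, 0.492, 1.559, -0.0, 1.092, -0.106], 'qvel': [0.001, -0.0, -0.001, -0.001, 0.0, -0.0], 'tau': [-0.001, -61.264, -25.817, 0.069, 0.048, -0.0], 'eef_pos': [150.756, 606.296, 233.071], 'tcp_rot': [-3.14, -0.0, 2.898], 'ft_force': [-0.268, -0.203, -0.498], 'moment': [0.053, 0.028, 0.041], 'grip_force': 0.0, 'opening': 1.001}
top [[506.4, 0.0, 317.1], [0.0, 506.4, 237.7], [0.0, 0.0, 1.0]] [[-0.03, -0.994, 0.107, 400.083], [-0.999, 0.029, -0.013, 105.284], [0.009, -0.107, -0.994, 1388.151], [0.0, 0.0, 0.0, 1.0]]
side [[624.8, 0.0, 323.7], [0.0, 624.8, 235.6], [0.0, 0.0, 1.0]] [[-0.804, 0.261, -0.534, 1575.203], [0.594, 0.318, -0.739, 1541.908], [-0.023, -0.911, -0.411, 873.338], [0.0, 0.0, 0.0, 1.0]]
wrist [[358.9, 0.0, 320.6], [0.0, 358.9, 238.3], [0.0, 0.0, 1.0]] [[0.241, 0.927, 0.287, 70.608], [0.971, -0.23, -0.072, 627.735], [-0.0, 0.296, -0.955, 384.291], [0.0, 0.0, 0.0, 1.0]]
```

View pics/top0.png

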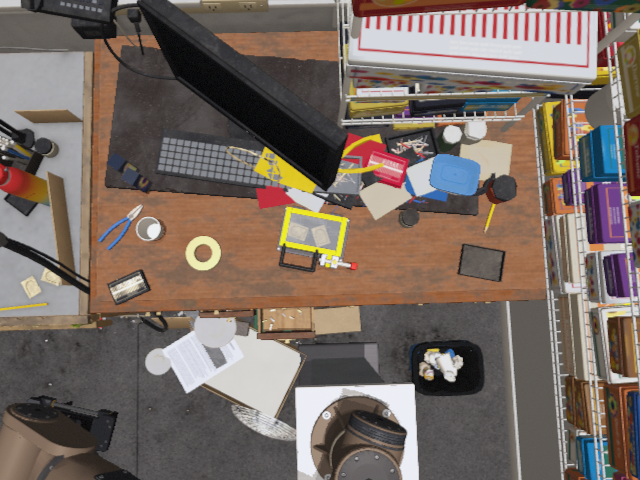

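View pics/side0.png

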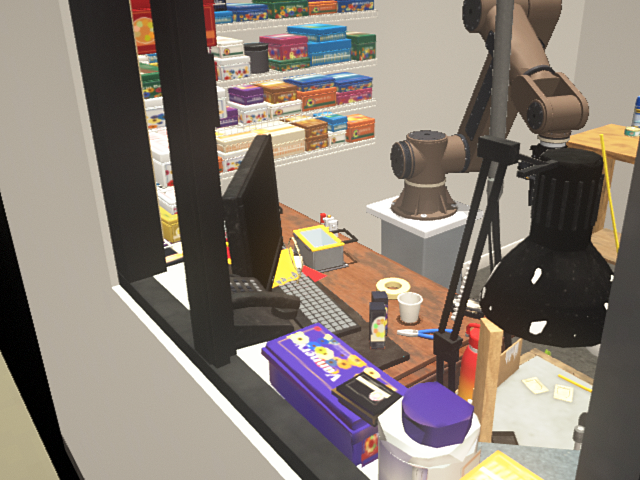

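The top view shows the box's yellow lid at about (313,232), its handle at (298,258), the red pin head at (353,266), the tray at (482,262) and the jar at (409,217). The roll is at (203,252) and the cup at (150,229). The side view shows the same box beside the monitor at (320,245).

```bash
cat > h.py <<'E'
import numpy as np,cv2
def ray(c,u,v,z):
    d=c["pose"][:3,:3]@np.linalg.inv(c["K"])@np.array([u,v,1.]);o=c["pose"][:3,3];return o+d*(z-o[2])/d[2]
def proj(c,p):
    q=c["pose"][:3,:3].T@(np.asarray(p,float)-c["pose"][:3,3]);q=c["K"]@q;return q[:2]/q[2]
def hsv(c):return cv2.cvtColor(c["img"],cv2.COLOR_BGR2HSV)
def blob(m,x0,y0,x1,y1):
    k=np.zeros_like(m);k[y0:y1,x0:x1]=m[y0:y1,x0:x1];cs,_=cv2.findContours(k,0,2);return max(cs,key=cv2.contourArea)
E
python3 - <<'E'
import pickle;from h import *
d=pickle.load(open("c0.pkl","rb"));c=d["top"];H=hsv(c)
b=blob(cv2.inRange(H,(22,120,120),(35,255,255)),270,203,352,265)
def world(cnt,z):return np.array([ray(c,*p,z)[:2] for p in cnt.reshape(-1,2)],np.float32)
r=cv2.minAreaRect(world(b,76));print("lid",r,cv2.boxPoints(r).tolist())
red=blob(cv2.inRange(H,(0,150,100),(8,255,255))|cv2.inRange(H,(172,150,100),(180,255,255)),340,255,365,275)
r=cv2.minAreaRect(world(red,99));print("red",r)
t=blob(cv2.inRange(H,(0,0,0),(180,255,75)),450,235,515,290)
r=cv2.minAreaRect(world(t,20));print("tray",r)
for s,x,y in(("top",313,240),("top",0,0)):pass
a=cv2.resize(c["img"][195:290,260:380],None,fx=6,fy=6,interpolation=cv2.INTER_CUBIC)
s=cv2.resize(d["side"]["img"][200:280,285:370],None,fx=6,fy=6,interpolation=cv2.INTER_CUBIC)
o=np.zeros((570,800,3),np.uint8);o[:480,:]=0
a=cv2.resize(a,(420,332));s=cv2.resize(s,(380,357));o[:332,:420]=a;o[:357,420:]=s
cv2.imwrite("pics/z1.png",o)
E
```

```text
lid ((553.0811767578125, 99.47590637207031), (162.98899841308594, 116.12601470947266), 77.4336166381836) [[478.67828369140625, 32.566444396972656], [592.0223999023438, 7.300834655761719], [627.4840698242188, 166.3853759765625], [514.1399536132812, 191.65097045898438]]
red ((464.7164611816406, -1.6560449600219727), (17.832286834716797, 17.918760299682617), 87.76924133300781)
tray ((467.2774658203125, -354.9035949707031), (118.05266571044922, 84.1009521484375), 77.82569122314453)
```

View pics/z1.png

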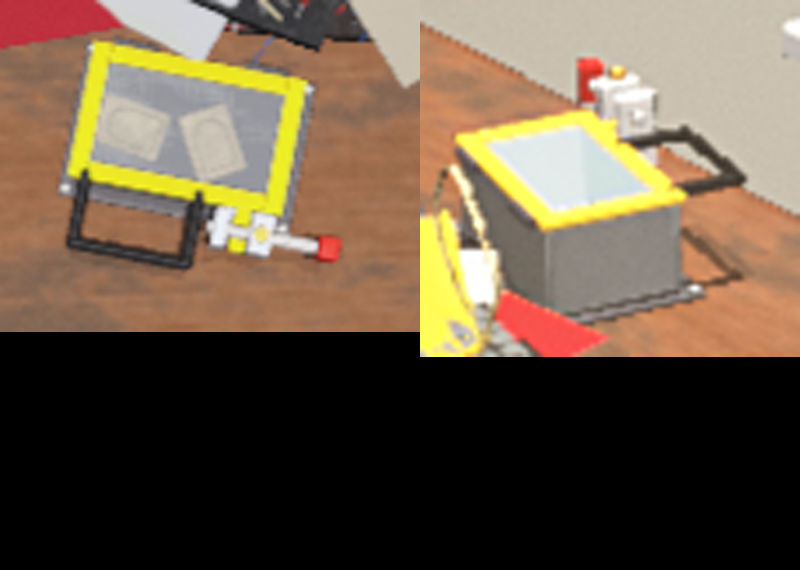

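The crops show the handle bar from about (280,265) to (314,271) in top-view pixels, and the pin with its red head to the right of the bracket. Next I check the handle, box and monitor, then work out the first move.

```bash
cat >> h.py <<'E'
yaw=np.radians(-12.5)
B=np.array([560.2,97.9,0])
def box(x,y,z):
    c,s=np.cos(yaw),np.sin(yaw);return B+np.array([c*x-s*y,s*x+c*y,z])
def shift(s,p):
    from scipy.spatial.transform import Rotation as R
    return np.round(R.from_euler("xyz",s["tcp_rot"]).as_matrix().T@(np.asarray(p)-s["eef_pos"]),1)
def tri(c1,p1,c2,p2):
    P=[c["K"]@np.linalg.inv(c["pose"])[:3] for c in(c1,c2)]
    X=cv2.triangulatePoints(P[0],P[1],np.array(p1,float).reshape(2,1),np.array(p2,float).reshape(2,1)).ravel();return X[:3]/X[3]
E
python3 - <<'E'
import pickle;from h import *;from cell import env
d=pickle.load(open("c0.pkl","rb"));t,s=d["top"],d["side"]
print("handle seen",ray(t,297.1,268,73),"pred",box(-100,25,73),"px",proj(t,box(-100,25,73)),proj(s,box(-100,25,73)))
red=lambda c:cv2.inRange(hsv(c),(0,150,90),(8,255,255))|cv2.inRange(hsv(c),(172,150,90),(180,255,255))
b=blob(red(s),315,205,340,225);m=cv2.boundingRect(b);ps=(m[0]+m[2]/2,m[1]+m[3]/2)
mt=cv2.boundingRect(blob(red(t),340,255,365,275));pt=(mt[0]+mt[2]/2,mt[1]+mt[3]/2)
print("red",m,mt,tri(t,pt,s,ps),"pred",box(-70,-118,83))
print("monitor",tri(t,(346,150),s,(268,137)),tri(t,(337,183),s,(272,268)))
print("jar",ray(t,409,217,50),"roll",ray(t,203,252,18))
st=env.state()
print(shift(st,[400,330,230]),shift(st,box(-70,-118,230)))
E
```

```text
handle seen [463.95574946 142.80080774  73.        ] pred [467.98138964 143.95136157  73.        ] px [296.6159518  266.46179964] [349.1313827  234.20402523]
red (320, 213, 6, 10) (350, 262, 8, 8) [462.6996325   -3.18366852  79.19910963] pred [466.31940506  -2.15215586  83.        ]
monitor [677.08495741  32.23365229 399.80095969] [696.12520429  32.66061469 -15.00439917]
jar [ 592.34014168 -159.12369097   50.        ] roll [517.54486605 397.7927218   18.        ]
[-308.5 -208.     3.3] [-453.1 -514.4    3.6]
```

```bash
python3 -m crank '[[-308,-208,0,64,60],[-308,-208,0,64,60],[-308,-208,0,64,60],[-308,-208,0,64,60],[-308,-208,0,64,60],[-308,-208,0,64,60],[-308,-208,0,64,60],[-308,-208,0,64,60],[-308,-208,0,64,60],[-308,-208,0,64,60]]'
python3 - <<'E'
from h import *;from cell import env
st=env.state();p=box(-70,-118,210);print(shift(st,p),"turn",np.degrees(st["tcp_rot"][2])-77.5)
E
```

```text
t: 0.98
eef_pos: [403.1, 326.4, 233.5]
tcp_rot: [3.141, 0.001, 1.769]
ft_force: [-0.9, 0.8, -0.5]
opening: 0.631
grip_force: 0.0
[-334.5   -2.7   23.8] turn 23.85804629567079
```

```bash
python3 -m crank '[[-334,-3,24,24,60],[-334,-3,24,24,60],[-334,-3,24,24,60],[-334,-3,24,24,60],[-334,-3,24,24,60],[-334,-3,24,24,60],[-334,-3,24,24,60],[-334,-3,24,24,60],[-334,-3,24,24,60],[-334,-3,24,24,60]]'
python3 - <<'E'
from h import *;from cell import env;import pickle
c=env.read_camera("wrist");cv2.imwrite("pics/w1.png",c["img"]);st=env.state();pickle.dump((c,st),open("w1.pkl","wb"))
print(shift(st,box(-70,-118,85)),"yaw",np.degrees(st["tcp_rot"][2]),st["eef_pos"])
for q in((-70,-118,99),(-70,-76,83),(-100,25,73)):print(q,proj(c,box(*q)))
E
```

```text
t: 1.82
eef_pos: [466.3, 1.3, 209.3]
tcp_rot: [-3.141, -0.0, 1.358]
ft_force: [-0.3, 0.5, 0.1]
opening: 0.63
grip_force: 0.0
[ -4.7   1.3 124.4] yaw 77.92515574174662 [466.07976246   2.67151798 209.42523201]
(-70, -118, 99) [319.9688812  248.04235204]
(-70, -76, 83) [320.35203476 190.2209428 ]
(-100, 25, 73) [279.62034727  48.11826442]
```

View pics/w1.png

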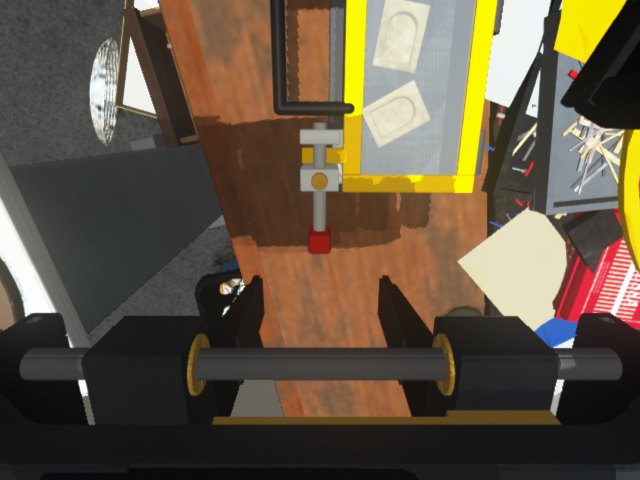

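The wrist view shows the red head at (319,240), straight below its shank and bracket at (319,180), with the handle bar at column 279. The tool is square to the box. I'll refine with colour masks.

```bash
python3 - <<'E'
from h import *;import pickle
c,st=pickle.load(open("w1.pkl","rb"));H=hsv(c)
m=cv2.inRange(H,(0,150,60),(8,255,255))|cv2.inRange(H,(172,150,60),(180,255,255))
b=blob(m,295,220,345,265);x,y,w,h=cv2.boundingRect(b);print(x,y,w,h)
V=H[y:y+h,x+w//2,2];print(V)
print([np.round(ray(c,u,v,99),1).tolist() for u,v in((x,y),(x+w,y),(x,y+h),(x+w,y+h))])
g=blob(cv2.inRange(H,(22,120,120),(35,255,255)),340,0,500,195)
k=cv2.inRange(H,(22,120,120),(35,255,255))
r=[(v,np.where(k[v,340:400])[0].min()+340,np.where(k[v,440:500])[0].max()+440) for v in(20,60,90,130,165)]
print(r);P=np.array([ray(c,q[2]+1,q[0],76) for q in r]);Q=np.array([ray(c,q[1],q[0],76) for q in r])
for A in(P,Q):
    f=np.polyfit(A[:,1],A[:,0],1);print("yaw",-np.degrees(np.arctan(f[0])),A[-1])
v=np.where(k[100:215,450])[0].max()+101;e=ray(c,450,v,76);print("right edge",e)
R=np.array([[np.cos(yaw),-np.sin(yaw)],[np.sin(yaw),np.cos(yaw)]])
for n,A in(("back",P[-1]),("front",Q[-1]),("right",e)):print(n,R.T@(A-B)[:2])
E
```

```text
307 224 24 30
[134 134 134 133 134 133 131 121 107 105 108 123 138 144 146 147 147 146
 147 146 146 145 146 145 145 145 145 142 133 124]
[[460.8, 18.6, 99.0], [478.5, 14.8, 99.0], [455.5, -4.8, 99.0], [473.6, -8.7, 99.0]]
[(20, np.int64(346), np.int64(494)), (60, np.int64(345), np.int64(488)), (90, np.int64(344), np.int64(485)), (130, np.int64(343), np.int64(480)), (165, np.int64(343), np.int64(475))]
yaw -12.219369409805756 [597.99974234  31.55281867  76.        ]
yaw -12.355975097483217 [496.586503    53.32992471  76.        ]
right edge [575.93955826  14.60669463  76.        ]
back [ 51.26389583 -56.59312658]
front [-52.45887323 -57.28206727]
right [ 33.39443874 -77.91225754]
```

```bash
python3 -m crank '[[-3,0,35,0,60],[-3,0,70,0,60],[-3,0,95,0,60],[-3,0,110,0,60],[-3,0,120,0,60],[-3,0,124,0,60],[-3,0,124,0,60],[-3,0,124,0,60]]'
python3 - <<'E'
from h import *;from cell import env;import pickle
st=env.state();print(st["eef_pos"],st["ft_force"],shift(st,[466.2,-.3,85]),np.degrees(st["tcp_rot"]))
E
```

```text
t: 2.53
eef_pos: [465.7, 1.0, 86.0]
tcp_rot: [3.141, -0.0, 1.363]
ft_force: [0.3, 0.5, 0.1]
opening: 0.628
grip_force: 0.0
[465.69614318   1.03422872  86.0472757 ] [0.26029874 0.45135736 0.06136758] [-1.2  0.8  1. ] [ 1.79983075e+02 -8.77352139e-03  7.81180883e+01]
```

```bash
python3 -m crank '[[-1,0.5,1,0.5,40],[-1,0.5,1,0.5,10],[-1,0.5,1,0.5,10],[-1,0.5,1,0.5,10],[-1,0.5,1,0.5,10],[-1,0.5,1,0.5,10],[-1,0.5,1,0.5,10],[-1,0.5,1,0.5,10],[-1,0.5,1,0.5,10],[-1,0.5,1,0.5,10]]'
```

```text
t: 3.37
eef_pos: [465.9, -1.0, 84.6]
tcp_rot: [-3.142, -0.0, 1.353]
ft_force: [0.6, -0.6, 1.5]
opening: 0.187
grip_force: 30.0
```

```bash
python3 -m crank '[[-3,0,0,0,10],[-6,0,0,0,10],[-10,0,0,0,10],[-15,0,0,0,10],[-20,0,0,0,10]]'
```

```text
t: 3.78
eef_pos: [461.2, -20.7, 84.3]
tcp_rot: [-3.141, -0.0, 1.353]
ft_force: [1.9, 4.1, -6.0]
opening: 0.19
grip_force: 30.0
```

```bash
python3 -m crank '[[-6,0,0,0,10],[-12,0,0,0,10],[-18,0,0,0,10],[-24,0,0,0,10],[-30,0,0,0,10],[-36,0,0,0,10],[-42,0,0,0,10],[-48,0,0,0,10],[-54,0,0,0,10],[-54,0,0,0,10]]'
python3 - <<'E'
from h import *;from cell import env
c=env.read_camera("wrist");cv2.imwrite("pics/w2.png",c["img"])
E
```

```text
t: 4.62
eef_pos: [449.8, -74.2, 84.7]
tcp_rot: [3.141, -0.0, 1.352]
ft_force: [-0.1, 0.5, -0.7]
opening: 0.184
grip_force: 30.0
```

View pics/w2.png

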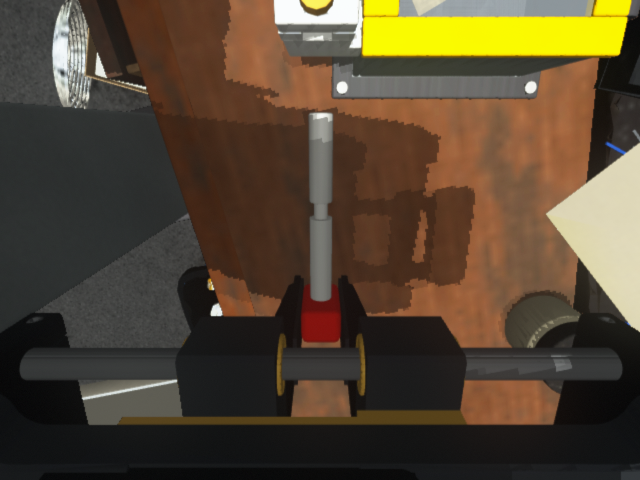

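The pin is held and fully out: its tip is at (320,115), well short of the bracket at the top of the picture. Next I lift it and carry it over the tray.

```bash
python3 - <<'E'
from h import *;from cell import env
st=env.state();print(shift(st,[458.6,-395,145]),st["eef_pos"])
E
python3 -m crank '[[0,0,-20,0,10],[0,0,-45,0,10],[-20,0,-60,0,10],[-50,0,-60,0,10],[-85,0,-60,0,10],[-120,0,-60,0,10]]'
python3 - <<'E'
from h import *;from cell import env
st=env.state();print(shift(st,[458.6,-395,145]),st["eef_pos"])
E
```

```text
[-311.7   78.2  -60.3] [449.8787113  -73.77638102  84.66246844]
t: 5.17
eef_pos: [423.8, -191.2, 145.1]
tcp_rot: [3.141, 0.0, 1.355]
ft_force: [0.9, -0.0, 0.0]
opening: 0.188
grip_force: 30.0
[-191.6   77.7    0.2] [ 423.80061775 -191.20715669  145.07238558]
```

```bash
python3 -m crank '[[-35,15,0,0,10],[-70,30,0,0,10],[-105,45,0,0,10],[-135,60,0,0,10],[-160,70,0,0,10],[-180,76,0,0,10],[-191,78,0,0,10],[-191,78,0,0,10],[-191,78,0,0,10]]'
python3 - <<'E'
from h import *;from cell import env;import pickle
c=env.read_camera("wrist");cv2.imwrite("pics/w3.png",c["img"]);t=env.read_camera("top");st=env.state();pickle.dump((c,t,st),open("w3.pkl","wb"))
print(st["eef_pos"],np.degrees(st["tcp_rot"][2]))
E
```

```text
t: 5.92
eef_pos: [458.6, -393.0, 144.2]
tcp_rot: [-3.141, -0.001, 1.353]
ft_force: [-0.3, 0.4, -0.8]
opening: 0.193
grip_force: 30.0
[ 458.83199095 -392.29577019  144.57976508] 77.57519444341646
```

View pics/w3.png

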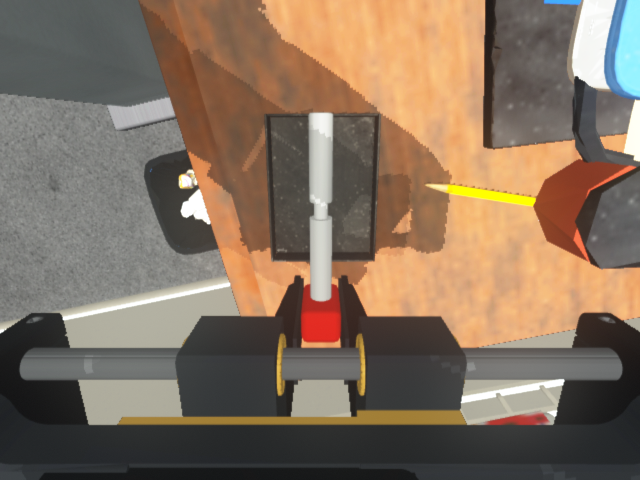

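The wrist view shows the tray rim corners at (266,115), (379,115), (272,260) and (376,259), with the pin above it along the tray's length. I cast those corners onto the rim height.

```bash
python3 - <<'E'
from h import *;import pickle
c,t,st=pickle.load(open("w3.pkl","rb"))
P=np.array([ray(c,u,v,20) for u,v in((266,115),(379,115),(376,259),(272,260))]);print(P.round(1))
r=cv2.minAreaRect(P[:,:2].astype(np.float32));print(r,P.mean(0))
tip=ray(c,320,113,150);print("tip",tip)
m=P.mean(0)[:2];h=m-41*np.array([.213,.977]);print(h,shift(st,[*h,45]))
E
```

```text
[[ 441.2 -292.9   20. ]
 [ 521.3 -310.6   20. ]
 [ 500.2 -420.    20. ]
 [ 416.9 -402.6   20. ]]
((470.02044677734375, -356.34185791015625), (112.32645416259766, 85.09851837158203), 78.17635345458984) [ 469.88569345 -356.54026344   20.        ]
tip [ 479.13435657 -304.72260298  150.        ]
[ 461.15269345 -396.59726344] [-3.8  3.3 99.6]
```

```bash
python3 -m crank '[[-3,2,25,0,10],[-3,2,55,0,10],[-3,2,80,0,10],[-3,2,98,0,10],[-3,2,110,0,10],[-3,2,116,0,10],[-3,2,120,0,10],[-3,2,120,0,10],[-3,2,120,0,10]]'
```

```text
t: 6.77
eef_pos: [460.6, -397.2, 25.5]
tcp_rot: [3.141, 0.001, 1.353]
ft_force: [-0.3, 0.1, -1.4]
opening: 0.188
grip_force: 30.0
```

```bash
python3 -m crank '[[0,0,0,0,20],[0,0,0,0,30],[0,0,0,0,30],[0,0,0,0,30],[0,0,0,0,30],[0,0,0,0,30]]'
```

```text
t: 7.27
eef_pos: [460.3, -397.1, 24.7]
tcp_rot: [3.141, 0.0, 1.353]
ft_force: [-0.3, 0.7, 1.5]
opening: 0.317
grip_force: 0.0
```

```bash
python3 -m crank '[[0,0,-10,0,30],[0,0,-30,0,30],[0,0,-65,0,30],[0,0,-105,0,30],[0,0,-145,0,40],[0,0,-145,0,40]]'
python3 - <<'E'
from h import *;from cell import env;import pickle
c=env.read_camera("wrist");t=env.read_camera("top");st=env.state()
o=np.hstack([cv2.resize(c["img"],(400,300)),cv2.resize(t["img"][200:320,420:580],(400,300))]);cv2.imwrite("pics/w4.png",o)
print(st["eef_pos"],shift(st,box(-100,25,170)),shift(st,[440,-120,170]))
E
```

```text
t: 7.77
eef_pos: [462.0, -398.9, 177.8]
tcp_rot: [3.132, 0.006, 1.353]
ft_force: [-0.4, -0.1, 0.4]
opening: 0.396
grip_force: 0.0
[ 460.51515077 -397.36033231  171.7764378 ] [ 5.302e+02 -1.096e+02  4.000e-01] [266.4 -79.9   1. ]
```

View pics/w4.png

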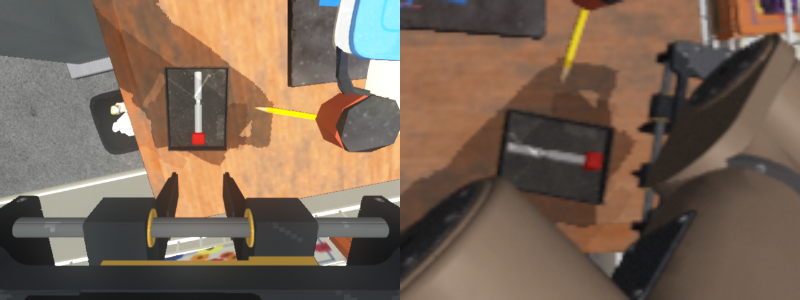

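Both views show the pin lying wholly inside the tray (left crop, 198,105; right crop, 555,155). Next is the handle.

```bash
python3 -m crank '[[35,-11,0,0,40],[75,-22,0,0,40],[115,-33,0,0,40],[155,-44,0,0,40],[195,-52,0,0,40],[235,-60,0,0,40],[270,-68,0,0,40],[305,-75,0,0,40],[340,-82,0,0,40],[370,-90,0,0,40]]'
python3 - <<'E'
from h import *;from cell import env
st=env.state();print(shift(st,box(-100,25,170)),st["eef_pos"])
E
```

```text
t: 8.7
eef_pos: [451.4, -14.3, 168.7]
tcp_rot: [-3.139, -0.0, 1.353]
ft_force: [-0.1, -0.4, 0.5]
opening: 0.418
grip_force: 0.0
[158.1 -17.9  -1.3] [451.390024   -14.28133868 168.66891371]
```

```bash
python3 -m crank '[[35,-5,0,0,40],[70,-9,0,0,40],[105,-13,0,0,40],[135,-16,0,0,40],[150,-18,0,0,40],[158,-18,0,0,40],[158,-18,0,0,40],[158,-18,0,0,40]]'
python3 - <<'E'
from h import *;from cell import env
c=env.read_camera("wrist");cv2.imwrite("pics/w5.png",c["img"]);st=env.state()
print(st["eef_pos"],np.degrees(st["tcp_rot"][2]),shift(st,box(-100,25,73)));print(proj(c,box(-100,25,73)),proj(c,box(-100,63,73)))
import pickle;pickle.dump((c,st),open("w5.pkl","wb"))
E
```

```text
t: 9.37
eef_pos: [468.4, 141.3, 169.0]
tcp_rot: [-3.14, 0.001, 1.354]
ft_force: [-0.3, -0.7, 0.3]
opening: 0.417
grip_force: 0.0
[468.48112115 140.95099996 169.15924168] 77.50678224604496 [ 2.9 -1.  96.2]
[317.73133683 246.67352455] [317.70833749 194.81543788]
```

View pics/w5.png

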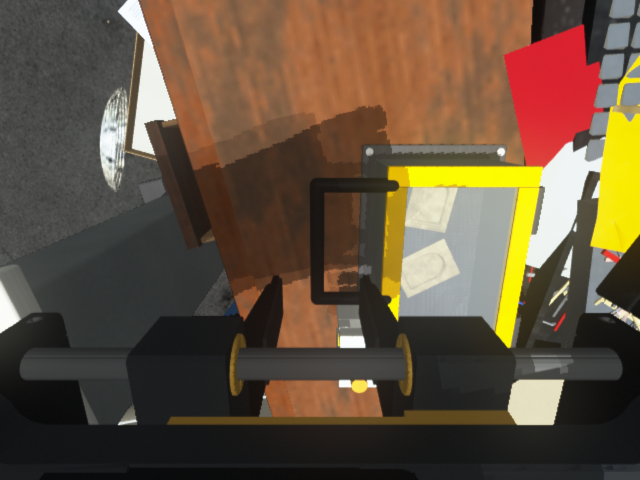

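The bar is at column 317, with its free length from row 187 to row 295. It sits between the fingers with both stems clear. I descend and grip.

```bash
python3 -m crank '[[5,-1,25,0,40],[5,-1,50,0,40],[5,-1,70,0,40],[5,-1,84,0,40],[5,-1,92,0,40],[5,-1,96,0,40],[5,-1,96,0,40],[5,-1,96,0,40]]'
python3 -m crank '[[0,0,0,0,10],[0,0,0,0,0],[0,0,0,0,0],[0,0,0,0,0],[0,0,0,0,0],[0,0,0,0,0],[0,0,0,0,0],[0,0,0,0,0]]'
python3 - <<'E'
from h import *;from cell import env
st=env.state();print(st["eef_pos"])
for a in(10,20,30,40,50,60,62):
    r=np.radians(a);print(a,np.round([0,150*(1-np.cos(r)),-150*np.sin(r)],1),end=";")
E
```

```text
t: 10.08
eef_pos: [469.2, 146.5, 74.1]
tcp_rot: [3.141, -0.0, 1.353]
ft_force: [-1.1, 0.2, -0.4]
opening: 0.422
grip_force: 0.0
t: 10.75
eef_pos: [466.9, 147.3, 73.5]
tcp_rot: [-3.138, 0.001, 1.353]
ft_force: [-8.4, 5.4, 5.2]
opening: 0.095
grip_force: 30.0
[466.85894044 147.25256281  73.52493969]
10 [  0.    2.3 -26. ];20 [  0.    9.  -51.3];30 [  0.   20.1 -75. ];40 [  0.   35.1 -96.4];50 [   0.    53.6 -114.9];60 [   0.    75.  -129.9];62 [   0.    79.6 -132.4];
```

```bash
python3 -m crank '[[0,-2,-3,0,0],[0,-1.5,-8,0,0],[0,-1,-16,0,0],[0,0,-25,0,0],[0,2,-36,0,0],[0,5,-46,0,0],[0,9,-55,0,0],[0,13,-65,0,0],[0,18,-75,0,0],[0,18,-75,0,0]]'
```

```text
t: 11.58
eef_pos: [486.0, 143.1, 150.8]
tcp_rot: [-3.141, -0.0, 1.353]
ft_force: [-6.1, 4.0, -0.3]
opening: 0.096
grip_force: 30.0
```

```bash
python3 - <<'E'
from h import *;from cell import env
st=env.state();p=shift(st,st["eef_pos"]);b=[466.9,147.3,73.5];d=shift({"tcp_rot":st["tcp_rot"],"eef_pos":np.array(b)},st["eef_pos"]);print(d,st["ft_force"],st["opening"],st["grip_force"],"ang",np.degrees(np.arctan2(-d[2],150-d[1])))
for a in(36,42,48,54,60):
    r=np.radians(a);print(a,np.round([150*(1-np.cos(r))-d[1],-150*np.sin(r)-d[2]],1))
E
```

```text
[  0.   19.5 -77.3] [-6.09268097  4.02784194 -0.27558423] 0.09552069976086892 29.999882876873016 ang 30.639835404283637
36 [  9.1 -10.9]
42 [ 19.  -23.1]
48 [ 30.1 -34.2]
54 [ 42.3 -44.1]
60 [ 55.5 -52.6]
```

```bash
python3 -m crank '[[0,4,-5,0,0],[0,9,-11,0,0],[0,14,-17,0,0],[0,19,-23,0,0],[0,24.5,-29,0,0],[0,30,-34,0,0],[0,36,-39,0,0],[0,42,-44,0,0],[0,49,-49,0,0],[0,55.5,-53,0,0]]'
python3 -m crank '[[0,0,0,0,0],[0,0,0,0,0],[0,0,0,0,0]]'
python3 - <<'E'
from h import *;from cell import env
st=env.state();b=[466.9,147.3,73.5];d=shift({"tcp_rot":st["tcp_rot"],"eef_pos":np.array(b)},st["eef_pos"]);print(d,st["ft_force"],"ang",np.degrees(np.arctan2(-d[2],150-d[1])),np.hypot(d[2],150-d[1]))
s=env.read_camera("side");w=env.read_camera("wrist")
o=np.hstack([cv2.resize(s["img"][170:290,270:430],(400,300),interpolation=2),cv2.resize(w["img"],(400,300))]);cv2.imwrite("pics/w6.png",o)
t=env.read_camera("top");cv2.imwrite("pics/t6.png",t["img"])
import pickle;pickle.dump((s,w,t),open("w6.pkl","wb"))
E
```

```text
t: 12.42
eef_pos: [537.5, 131.8, 204.9]
tcp_rot: [-3.136, 0.0, 1.354]
ft_force: [-22.7, 5.1, 29.6]
opening: 0.095
grip_force: 30.0
t: 12.67
eef_pos: [538.0, 131.7, 205.1]
tcp_rot: [-3.138, -0.0, 1.353]
ft_force: [-23.3, 4.5, 31.5]
opening: 0.095
grip_force: 30.0
[ 1.000e-01  7.240e+01 -1.319e+02] [-23.25383606   4.48394231  31.54081309] ang 59.53065852092516 153.0338851365932
```

View pics/w6.png

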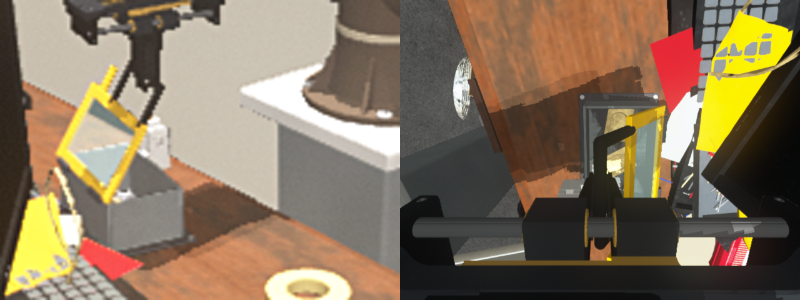

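The lid is raised with the bar still in the fingers (left crop, 150,85). The tool is pushing about 3 mm inward along the lid radius, so I relieve that and then measure the lid's angle.

```bash
python3 -m crank '[[0,-0.7,-1.2,0,0],[0,-1.5,-2.5,0,0],[0,-1.5,-2.5,0,0],[0,-1.5,-2.5,0,0]]'
python3 - <<'E'
from h import *;from cell import env
import pickle
st=env.state();print(st["eef_pos"],st["ft_force"],st["grip_force"],st["opening"])
s=env.read_camera("side");t=env.read_camera("top");pickle.dump((s,t),open("w7.pkl","wb"))
for n,c,(x0,y0,x1,y1) in(("side",s,(290,190,340,260)),("top",t,(270,190,370,280))):
    k=cv2.inRange(hsv(c),(22,120,100),(35,255,255));b=blob(k,x0,y0,x1,y1);print(n,cv2.boundingRect(b),cv2.approxPolyDP(cv2.convexHull(b),2,True).reshape(-1,2).tolist())
def lid(a,y,r):
    q=np.radians(a);return box(50-r*np.cos(q),y,73+r*np.sin(q))
for a in(0,56,58,60,62,64):print(a,[proj(s,lid(a,y,r)).round(1).tolist() for y,r in((80,100),(-80,100),(80,0),(-80,0))],proj(t,lid(a,80,100)).round(1),"bar",lid(a,25,150).round(1))
E
```

```text
t: 13.15
eef_pos: [538.0, 131.6, 205.5]
tcp_rot: [-3.14, -0.0, 1.353]
ft_force: [-9.9, 3.2, 8.9]
opening: 0.097
grip_force: 30.0
[538.01356919 131.55660618 205.51960114] [-9.93103872  3.22739528  8.94585628] 30.00173270702362 0.09707954963234544
side (293, 196, 35, 55) [[314, 196], [327, 223], [312, 250], [293, 229], [306, 204]]
top (333, 215, 14, 20) [[345, 217], [345, 234], [336, 234], [333, 216]]
0 [[342.3, 243.9], [321.0, 225.2], [311.8, 250.3], [292.2, 230.9]] [279.6 243.7] bar [468. 144.  73.]
56 [[328.4, 221.3], [307.6, 203.6], [311.8, 250.3], [292.2, 230.9]] [280.9 222.9] bar [532.5 129.6 197.4]
58 [[327.5, 220.8], [306.7, 203.2], [311.8, 250.3], [292.2, 230.9]] [281.1 221.6] bar [536.8 128.7 200.2]
60 [[326.6, 220.5], [305.8, 202.9], [311.8, 250.3], [292.2, 230.9]] [281.3 220.3] bar [541.2 127.7 202.9]
62 [[325.6, 220.1], [304.9, 202.5], [311.8, 250.3], [292.2, 230.9]] [281.5 219. ] bar [545.7 126.7 205.4]
64 [[324.6, 219.8], [303.9, 202.2], [311.8, 250.3], [292.2, 230.9]] [281.7 217.7] bar [550.2 125.7 207.8]
```

```bash
python3 -m crank '[[0,1,-1,0,0],[0,2,-1.5,0,0],[0,2,-1.5,0,0],[0,2,-1.5,0,0],[0,2,-1.5,0,0],[0,2,-1.5,0,0]]'
python3 - <<'E'
from h import *;from cell import env
st=env.state();b=np.array([466.9,147.3,73.5]);d=shift({"tcp_rot":st["tcp_rot"],"eef_pos":b},st["eef_pos"]);print(d,st["ft_force"],st["opening"],np.degrees(np.arccos((150-d[1])/150)),np.degrees(np.arctan2(-d[2],150-d[1])))
s=env.read_camera("side");w=env.read_camera("wrist");t=env.read_camera("top")
k=cv2.inRange(hsv(s),(22,120,100),(35,255,255));b=blob(k,290,190,340,260);print(cv2.boundingRect(b),cv2.approxPolyDP(cv2.convexHull(b),1.5,True).reshape(-1,2).tolist())
o=np.hstack([cv2.resize(s["img"][190:265,280:380],(400,300),interpolation=2),cv2.resize(t["img"][195:315,370:530],(400,300))]);cv2.imwrite("pics/w8.png",o)
E
```

```text
t: 13.75
eef_pos: [540.0, 131.1, 206.8]
tcp_rot: [-3.14, -0.0, 1.353]
ft_force: [-8.5, 2.2, 6.1]
opening: 0.095
grip_force: 30.0
[  -0.    74.6 -133.4] [-8.45830911  2.2430498   6.07581752] 0.09542915904696454 59.823417371691306 60.52411099675425
(293, 196, 23, 45) [[314, 196], [312, 211], [302, 240], [293, 229], [305, 204]]
```

View pics/w8.png

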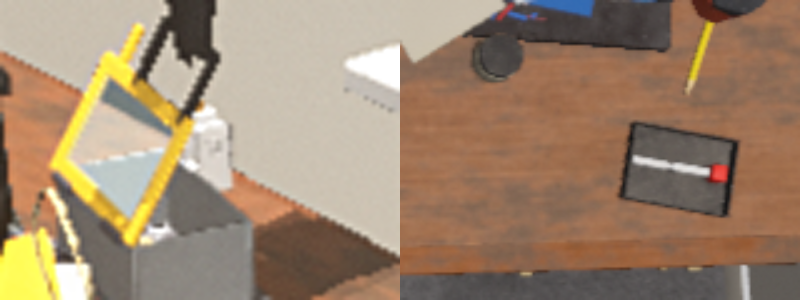

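The lid is held at about 60 degrees by its handle (left crop, 190,60). The pin is inside the tray (right crop, 680,168), and the jar is undisturbed.

```bash
python3 -c "
from cell import env
print(env.job_done())"
```

```text
the job is handed in; nothing more can be done
None
```

I pulled the pin with the lid shut and put it in the black tray, then handed the job in with the arm holding the lid at about 60° (estimated from tool position, good to a degree or two), at about 14 s of the 61 s; the arm never went near the jar, roll or cup.

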